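Sort spice jars and egg cups into their trays

ROBOT

A 6-joint arm with a two-finger parallel gripper is mounted at the origin on a cart in front of the work surface, level with it; the furniture and walls round the work are solid. World frame = base frame: x ahead of the robot, y to its left, z up, the work surface at z = 0. Lengths are in m, angles in rad, forces in N, time in s.
With the tool pointing down it reaches from about 0.425 to 0.95 m from the base axis. Payload 3.5 kg.
Tool frame: the origin (TCP) lies at the very end of the fingers, on their centre line; the grasp point (between the pads) lies ctrl.pinch_z behind it (ctrl.pinch_z is the distance from the TCP to the grasp point, in m); z points along the fingers, y is the line along which they close (so a half turn about z gives the same grasp; the last joint's range is limited). The gripper opens to 85 mm and grips with 20 to 120 N. Pads are 22 mm wide; open, the fingers measure 114 mm over their backs; the gripper's body (76 mm by 85 mm) begins 54 mm behind the grasp point. The pads swing forward as they close: fully open they stand 13 mm farther back than shut.
Start: joints at [-1.338, 0.286, 1.577, -0, 1.279, -0.15], TCP at [0.252, -0.626, 0.231] pointing down, gripper open.
Joint ranges: [-2.77, 2.77], [-0.9, 2.22], [0.21, 2.48], [-1.53, 4.67], [0.24, 2.81], [-2.84, 2.84]. Speed limits (rad/s): [2.79, 2.79, 3.14, 3.14, 3.14, 3.14].

INTERFACE

Orientations are given as a unit quaternion [x, y, z, w].
In Python, from plant import ctrl gives the robot as it stands.
- The arm moves only by the tool shift_gripper, called by a JSON object that holds its "op" and its "data". Schema: {"type":"object","properties":{"moves":{"type":"array","items":{"type":"object","properties":{"pos":{"type":"array","items":{"type":"number"},"minItems":3,"maxItems":3},"rotvec":{"type":"array","items":{"type":"number"},"minItems":3,"maxItems":3},"aperture":{"type":"number"}},"additionalProperties":false,"required":["aperture"]},"minItems":1,"maxItems":10},"squeeze":{"type":"number"},"only":{"type":"string"},"quiet":{"type":"boolean"},"lines":{"type":"string"}},"required":["moves"],"additionalProperties":false}. moves is a list of rows, 1 to 10 of them, each an object with the fields pos (a list: dx, dy, dz in m), rotvec (a list: a rotation vector rx, ry, rz in rad), aperture (the opening from 0.0 (shut) to 1.0 (fully open)); a field left out counts as zero (the opening has to be given); each row is the pose to reach, as a shift and turn from the pose commanded when the call began, along the tool's axes at that moment; what a row does not reach only later rows make up. A row lasts 1/8 s, in which the tool goes at most 0.0625 m and 0.188 rad, less where a joint would pass 70% of its speed; a pose out of reach is approached as far as the arm can. The fingers move at their own pace and stop on an object; squeeze is the grip in N (left out, the last holds). Time passes only in rows, so rows that do not move let the fingers close. The tool returns the time, the measured TCP pose, the force, the opening and the grip force at its end. only (a regular expression) keeps the lines of the reply that match it, lines (a string "A,B") keeps lines A to B, and quiet returns only ok. Input that does not fit is refused with a message, and nothing moves.
- ctrl.get_state(): the state, without advancing time (a new reading comes with each control period).
- ctrl.read_camera(name): name is "side" or "top" or "wrist"; returns a dict with "pixels" (400x640x3 uint8, red, green, blue), "camera_matrix" (3x3 intrinsics, pixels), "xyz" and "orientation" of the camera in the world. Camera axes: x right, y down, z forward; pixel columns grow to the right and rows downward; lengths in m; the calibration is good to about 2 mm. A picture is of the moment at which its call begins. There is no depth.
- ctrl.sign_off(): hands the job in; it is judged then, once.
Trained networks look in the newest picture that a camera, given by its name, has taken for a name from the list of things; names that differ only in an ending like _2 or _b are one class to them, and where a whole thing is asked for, a point or a joint stands for the part that bears it (a point fixed in the world has none). Each returns a list of dicts, best first, with "conf" (0 to 1); they miss things now and then, are a little off and sometimes report something else, mostly with a low value. They report only what shows in the picture. A call takes as long as a camera call. They do not tell look-alikes from the thing itself.
- ctrl.recognise(camera, thing): "position" ([x, y, z] in m, in world coordinates, good to about 4 mm: the middle of the surface that is visible of it).
- ctrl.masks_of(camera, thing): "region" (400x640 bool, what is visible of it).
- ctrl.mark_of(camera, thing): "position" ([x, y, z] in m, in world coordinates, good to about 4 mm: a listed point, or the origin of a listed thing).
The state is a dict: "time": time; "qpos": joint angles; "dq": joint speeds; "joint_efforts": joint torques, N m; "eef_pos": TCP position; "tcp_rot": TCP orientation; "contact_force": force on the tool from outside, world axes, zero at the start; "wrist_torque": the same for the moment, N m; "opening": opening from 0.0 (shut) to 1.0 (fully open); "finger_force": force on a finger pad.
Only numpy, scipy, OpenCV 4.12 (cv2) and the standard library are available. Lean on these libraries where they do the work, as an engineer would, in place of code of your own. Each camera call takes 0.05 s, during which the arm holds its last target. There are 200 camera calls.

TASK

Tidy the things standing between the two wooden trays: put both spice jars into the tray that already holds a spice jar, and both egg cups into the tray that already holds an egg cup, each standing upright in an empty bay of its own. Leave the salt shaker, and the jar and the egg cup that are already in the trays, standing where they are.

Things in the scene. Friction and masses are not known exactly. Their poses are not given: they have to be found in the camera images.
- jar_a: upright glass spice jar with a dark round screw cap, 41 mm diameter, 105 mm high, about 0.1 kg; one of the two that stand loose on the worktop between the trays, to be put away. Origin: centre of its underside, z up
- jar_b: upright glass spice jar with a dark round screw cap, 41 mm diameter, 105 mm high, about 0.1 kg; the other of the two that stand loose on the worktop between the trays, to be put away. Origin: centre of its underside, z up
- cup_a: white stoneware egg cup with a waisted stem, 47 mm diameter at the rim, 58 mm high, about 0.06 kg; grip the bowl (its upper half); stands loose on the worktop between the trays, to be put away. Origin: centre of its underside, z up
- cup_b: dark blue stoneware egg cup with a waisted stem, 47 mm diameter at the rim, 58 mm high, about 0.06 kg; grip the bowl (its upper half); stands loose on the worktop between the trays, to be put away. Origin: centre of its underside, z up
- spice_tray: fixed wooden tray, 222 (x) x 78 mm (y), three 66 mm square bays centred at x = -72, 0, +72 mm; walls 6 mm thick, rims 30 mm and bay floors 9 mm above the worktop. Left or right of the loose things, long axis x roughly away from the robot; like the other tray but for its contents: tray_jar in the bay nearest the robot (x = -72), the other two empty. Origin: under its centre, on the worktop
- cup_tray: fixed wooden tray, 222 (x) x 78 mm (y), three 66 mm square bays centred at x = -72, 0, +72 mm; walls 6 mm thick, rims 30 mm and bay floors 9 mm above the worktop. Left or right of the loose things, long axis x roughly away from the robot; like the other tray but for its contents: tray_cup in the bay nearest the robot (x = -72), the other two empty. Origin: under its centre, on the worktop
- tray_jar: upright glass spice jar with a dark round screw cap, 41 mm diameter, 105 mm high, about 0.1 kg; already stands in the near end bay of the spice tray, stays there. Origin: centre of its underside, z up
- tray_cup: white stoneware egg cup with a waisted stem, 47 mm diameter at the rim, 58 mm high, about 0.06 kg; grip the bowl (its upper half); already stands in the near end bay of the egg-cup tray, stays there. Origin: centre of its underside, z up
- salt_shaker: small salt shaker with a grey domed top, 44 mm diameter, 90 mm high, standing among the loose things; stays where it is. Origin: centre of its underside, z up
Not all that is in view belongs to the job. Leave any orange or yellow look-alike of the cup_a alone.

How it is judged:
At the end, for the whole second after the job is handed in: Jars in the spice tray's and egg cups in the cup tray's free bays, one to a bay, released, at rest: within 20 mm of the tray's centre line and 110 mm of its middle, underside within 5 mm of the bay floor, tilt under 0.1 rad, 50 mm apart. The other three upright, within 30 mm of where they stood (x of jar_a in the frame of spice_tray between -0.11 and 0.11 m and y of jar_a in the frame of spice_tray between -0.02 and 0.02 m and z of jar_a in the frame of spice_tray between 0.004 and 0.014 m and angle between each of jar_a, jar_b, cup_a, cup_b, tray_jar, tray_cup, salt_shaker's own z axis and vertical below 0.1 rad and linear speed of each of jar_a, jar_b, cup_a, cup_b below 0.02 m/s and angular speed of each of jar_a, jar_b, cup_a, cup_b below 0.3 rad/s and x of jar_b in the frame of spice_tray between -0.11 and 0.11 m and y of jar_b in the frame of spice_tray between -0.02 and 0.02 m and z of jar_b in the frame of spice_tray between 0.004 and 0.014 m and x of cup_a in the frame of cup_tray between -0.11 and 0.11 m and y of cup_a in the frame of cup_tray between -0.02 and 0.02 m and z of cup_a in the frame of cup_tray between 0.004 and 0.014 m and x of cup_b in the frame of cup_tray between -0.11 and 0.11 m and y of cup_b in the frame of cup_tray between -0.02 and 0.02 m and z of cup_b in the frame of cup_tray between 0.004 and 0.014 m and distance between jar_a and jar_b above 0.05 m and distance between cup_a and cup_b above 0.05 m and distance between each of jar_a, jar_b and tray_jar above 0.05 m and distance between each of cup_a, cup_b and tray_cup above 0.05 m and distance of each of tray_jar, tray_cup, salt_shaker from where it was at the start of the episode below 0.03 m); the robot touches nothing.
It fails at once if the jar already in its tray is pushed or lifted more than 30 mm or tipped over (distance of tray_jar from where it was at the start of the episode above 0.03 m or angle between tray_jar's own z axis and vertical above 0.5 rad).
It fails at once if the egg cup already in its tray is pushed or lifted more than 30 mm or tipped over (distance of tray_cup from where it was at the start of the episode above 0.03 m or angle between tray_cup's own z axis and vertical above 0.5 rad).
It fails at once if the salt shaker is pushed or lifted more than 30 mm or tipped over (distance of salt_shaker from where it was at the start of the episode above 0.03 m or angle between salt_shaker's own z axis and vertical above 0.5 rad).
It also fails if it takes over 93 s, if anything falls off the work surface, if the arm or the gripper's body presses on something with over 40 N, if the wrist force passes 120 N, or if a joint passes its speed limit or range.

## Working session

There is one attempt and no reset: what is moved stays moved. The work goes in short steps, Python scripts to look and compute and a tool call to move; the robot and the scene stay as the last step left them, time stands still between calls to the robot, and variables do not carry over. Pictures are saved under pics/ and viewed, at most 14 in all, crops included, and the job is handed in when it is done.

```bash
mkdir -p pics; ls
```

Run:
```python
from plant import ctrl
import cv2, numpy as np
s=ctrl.get_state(); print(s['time'],s['eef_pos'],s['tcp_rot'],ctrl.pinch_z)
for n in ['top','side']:
    c=ctrl.read_camera(n); cv2.imwrite(f'pics/{n}0.png',c['pixels'][:,:,::-1]); print(n,c['xyz'],c['orientation'],c['camera_matrix'][0])
    for t in ['jar_a','cup_a','salt_shaker','spice_tray','cup_tray','tray_jar','tray_cup']:
        print(t,[(np.round(d['position'],3).tolist(),round(d['conf'],2)) for d in ctrl.mark_of(n,t)])
```

```text
pics
0.0 [ 0.2520263  -0.62547297  0.22994218] [ 9.81733854e-01  1.90255749e-01 -4.01059760e-05 -1.17862134e-03] 0.0187
top [ 0.34607206 -0.01444303  0.9969797 ] [ 0.71640531 -0.69608453  0.03256448 -0.03419532] [416.1133211    0.         325.84614593]
jar_a [([0.419, 0.16, 0.001], 0.77), ([0.506, -0.083, -0.003], 0.76)]
cup_a [([0.436, 0.006, 0.003], 0.82), ([0.359, -0.078, -0.005], 0.8), ([0.346, 0.3, 0.01], 0.69), ([0.505, -0.195, -0.002], 0.58), ([0.415, -0.162, -0.0], 0.54)]
salt_shaker [([0.501, 0.083, 0.003], 0.62)]
spice_tray [([0.412, 0.288, -0.002], 0.72)]
cup_tray [([0.501, 0.082, 0.002], 0.46)]
tray_jar [([0.343, 0.302, 0.01], 0.69)]
tray_cup [([0.332, -0.326, 0.01], 0.83)]
side [0.24771698 0.98878046 0.48832555] [-0.06466637  0.83501131 -0.54332895  0.05803465] [387.70326573   0.         313.00526541]
jar_a [([0.411, 0.156, -0.002], 0.71), ([0.502, -0.082, -0.003], 0.6)]
cup_a [([0.357, -0.078, -0.002], 0.74), ([0.439, 0.004, -0.001], 0.6), ([0.416, -0.161, 0.002], 0.47), ([0.503, -0.196, -0.001], 0.42)]
salt_shaker [([0.504, 0.08, -0.0], 0.94)]
spice_tray [([0.414, 0.293, 0.002], 0.57)]
cup_tray [([0.406, -0.314, 0.003], 0.95), ([0.506, 0.083, 0.003], 0.67)]
tray_jar [([0.339, 0.304, 0.007], 0.79)]
tray_cup [([0.333, -0.321, 0.008], 0.72), ([0.416, 0.291, 0.003], 0.33)]
```

View pics/top0.png

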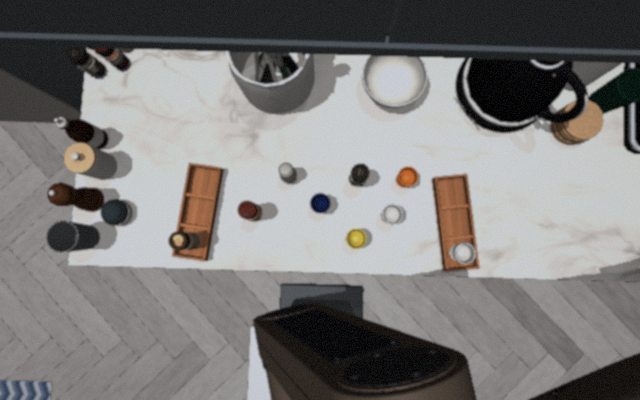

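View pics/side0.png

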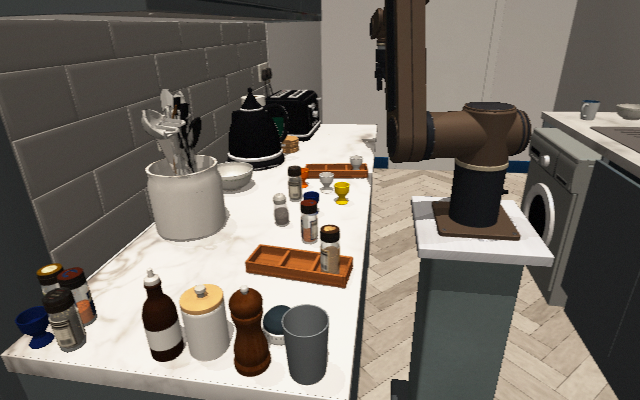

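The top view shows:
- The spice tray is on the left (198,212), with its jar at (180,240).
- The cup tray is on the right (456,222), with its cup at (462,253).
- **Loose jars:** red-brown cap at (249,210) and black cap at (359,174). The salt shaker, with a grey dome, is at (287,172).
- **Egg cup candidates:** white (391,214), blue (320,203), orange (407,177) and yellow (356,239). White and dark blue fit the description. Orange and yellow are the decoys.

I'll confirm this in an enlarged crop and fit the trays.

Create h.py:
```python
import numpy as np, cv2
from scipy.spatial.transform import Rotation as R
from scipy.optimize import minimize
from plant import ctrl
def proj(c,P):
    p=(np.asarray(P)-c['xyz'])@R.from_quat(c['orientation']).as_matrix(); q=p@np.asarray(c['camera_matrix']).T
    return q[:,:2]/q[:,2:]
def err_px(a,b): return np.abs(a-b).sum()
```

Run:
```python
from h import *
c=ctrl.read_camera('top')
im=c['pixels'][:,:,::-1]; cv2.imwrite('pics/crop.png',cv2.resize(im[155:275,165:485],None,fx=2.5,fy=2.5,interpolation=cv2.INTER_CUBIC))
hsv=cv2.cvtColor(c['pixels'],cv2.COLOR_RGB2HSV)
wood=((hsv[...,0]<20)&(hsv[...,1]>90)&(hsv[...,2]>50)).astype(np.uint8)
for name,x0,box in [('spice',(.412,.29),(165,232)),('cup',(.406,-.316),(428,490))]:
    m=np.zeros_like(wood); m[155:280,box[0]:box[1]]=wood[155:280,box[0]:box[1]]
    n,l,st,_=cv2.connectedComponentsWithStats(m); m=(l==1+st[1:,4].argmax())
    h=cv2.convexHull(np.argwhere(m)[:,::-1].astype(np.int32)); M=cv2.fillPoly(np.zeros((400*4,640*4),np.uint8),[h*4+2],1)
    def cost(v):
        a=v[2]; C=np.array([[sx*.111,sy*.039] for sx,sy in[(1,1),(1,-1),(-1,-1),(-1,1)]])@np.array([[np.cos(a),np.sin(a)],[-np.sin(a),np.cos(a)]])+v[:2]
        P=np.vstack([np.c_[C,np.zeros(4)],np.c_[C,np.full(4,.03)]])
        hh=cv2.convexHull((proj(c,P)*4+2).round().astype(np.int32))
        return (cv2.fillPoly(np.zeros_like(M),[hh],1)!=M).mean()
    best=min((minimize(cost,[*x0,a],method='Nelder-Mead',options=dict(initial_simplex=[[*x0,a],[x0[0]+.01,x0[1],a],[x0[0],x0[1]+.01,a],[*x0,a+.08]])) for a in(-.1,0,.1)),key=lambda r:r.fun)
    x,y,a=best.x; print(name,best.x.round(4),best.fun*M.size/M.sum())
    for b in(-.072,0,.072): print((x+b*np.cos(a)).round(4),(y+b*np.sin(a)).round(4))
```

```text
spice [ 0.414   0.2946 -0.1308] 0.060820184606278097
0.3426 0.304
0.414 0.2946
0.4854 0.2852
cup [ 0.4034 -0.3155  0.1175] 0.11502269021472211
0.3319 -0.3239
0.4034 -0.3155
0.4749 -0.307
```

View pics/crop.png

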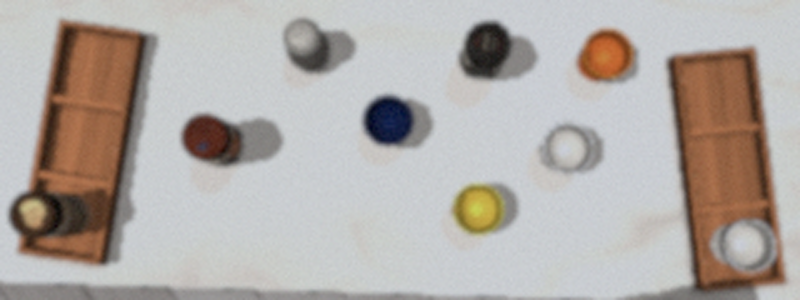

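The crop confirms the targets: red jar (207,137), black jar (487,47), white cup (568,147) and blue cup (388,120). The orange (606,53) and yellow (478,208) cups are look-alikes, so I'll leave them. First I go above the white cup, with the tool aligned to the world axes.

{"op": "shift_gripper", "data": {"moves": [{"pos":[0.325, -0.369, 0], "rotvec":[0, 0, 0.383], "aperture":1}, {"pos":[0.325, -0.369, 0], "rotvec":[0, 0, 0.383], "aperture":1}, {"pos":[0.325, -0.369, 0], "rotvec":[0, 0, 0.383], "aperture":1}, {"pos":[0.325, -0.369, 0], "rotvec":[0, 0, 0.383], "aperture":1}, {"pos":[0.325, -0.369, 0], "rotvec":[0, 0, 0.383], "aperture":1}, {"pos":[0.325, -0.369, 0], "rotvec":[0, 0, 0.383], "aperture":1}, {"pos":[0.325, -0.369, 0], "rotvec":[0, 0, 0.383], "aperture":1}, {"pos":[0.325, -0.369, 0], "rotvec":[0, 0, 0.383], "aperture":1}, {"pos":[0.325, -0.369, 0], "rotvec":[0, 0, 0.383], "aperture":1}, {"pos":[0.325, -0.369, 0], "rotvec":[0, 0, 0.383], "aperture":1}], "squeeze": 30}}

```text
time: 2.1
eef_pos: [0.4159, -0.1626, 0.2316]
tcp_rot: [1.0, 0.0, 0.0, 0.0]
contact_force: [0.3, 0.4, -0.8]
opening: 0.998
finger_force: 0.0
```

Run:
```python
from h import *
s=ctrl.get_state(); print(s['eef_pos'],R.from_quat(s['tcp_rot']).as_matrix().round(3).tolist(),s['qpos'].round(2) if hasattr(s['qpos'],'round') else s['qpos'])
c=ctrl.read_camera('wrist'); cv2.imwrite('pics/w1.png',c['pixels'][:,:,::-1])
for t in ['cup_a','jar_a']: print(t,[(np.round(d['position'],3).tolist(),round(d['conf'],2)) for d in ctrl.mark_of('wrist',t)])
```

```text
[ 0.415864   -0.16259042  0.23157471] [[1.0, 0.001, 0.0], [0.001, -1.0, -0.001], [0.0, 0.001, -1.0]] [-0.6  -0.24  2.11 -0.    1.27  0.97]
cup_a [([0.439, 0.002, 0.004], 0.96), ([0.413, -0.161, 0.003], 0.77), ([0.357, -0.08, -0.0], 0.69), ([0.508, -0.194, 0.002], 0.63)]
jar_a [([0.505, -0.084, 0.002], 0.88)]
```

{"op": "shift_gripper", "data": {"moves": [{"pos":[0, 0, 0.06], "aperture":1}, {"pos":[0, 0, 0.12], "aperture":1}, {"pos":[0, 0, 0.175], "aperture":1}, {"pos":[0, 0, 0.206], "aperture":1}, {"pos":[0, 0, 0.206], "aperture":1}, {"pos":[0, 0, 0.206], "aperture":0.4}, {"pos":[0, 0, 0.206], "aperture":0.4}, {"pos":[0, 0, 0.206], "aperture":0.4}, {"pos":[0, 0, 0.206], "aperture":0.4}, {"pos":[0, 0, 0.206], "aperture":0.4}], "squeeze": 30}}

```text
time: 3.5
eef_pos: [0.4173, -0.1633, 0.0273]
tcp_rot: [1.0, 0.0, 0.002, 0.001]
contact_force: [-1.0, 2.4, 6.1]
opening: 0.522
finger_force: 30.1
```

{"op": "shift_gripper", "data": {"moves": [{"pos":[0, 0, -0.05], "aperture":0.4}, {"pos":[0, 0, -0.1], "aperture":0.4}, {"pos":[0.015, 0.05, -0.1], "rotvec":[0, 0, -0.05], "aperture":0.4}, {"pos":[0.04, 0.1, -0.1], "rotvec":[0, 0, -0.1175], "aperture":0.4}, {"pos":[0.058, 0.144, -0.1], "rotvec":[0, 0, -0.1175], "aperture":0.4}, {"pos":[0.058, 0.144, -0.1], "rotvec":[0, 0, -0.1175], "aperture":0.4}, {"pos":[0.058, 0.144, -0.06], "rotvec":[0, 0, -0.1175], "aperture":0.4}, {"pos":[0.058, 0.144, -0.06], "rotvec":[0, 0, -0.1175], "aperture":0.4}]}}

```text
time: 4.5
eef_pos: [0.4711, -0.3034, 0.0819]
tcp_rot: [0.998, 0.059, -0.003, -0.003]
contact_force: [-1.1, 1.1, -0.9]
opening: 0.521
finger_force: 31.1
```

Run:
```python
from h import *
s=ctrl.get_state(); print(s['eef_pos'],s['opening'])
c=ctrl.read_camera('wrist'); cv2.imwrite('pics/w2.png',c['pixels'][:,:,::-1])
for n in('side','top'):
  ctrl.read_camera(n)
  print([(np.round(d['position'],3).tolist(),round(d['conf'],2)) for d in ctrl.mark_of(n,'cup_a')])
```

```text
[ 0.47111187 -0.30335262  0.08189226] 0.5211103364034392
[([0.474, -0.302, 0.058], 0.66), ([0.359, -0.081, -0.001], 0.54), ([0.438, 0.003, 0.0], 0.47)]
[([0.504, -0.198, -0.003], 0.72), ([0.36, -0.078, -0.004], 0.71), ([0.438, 0.003, 0.003], 0.59)]
```

View pics/w2.png

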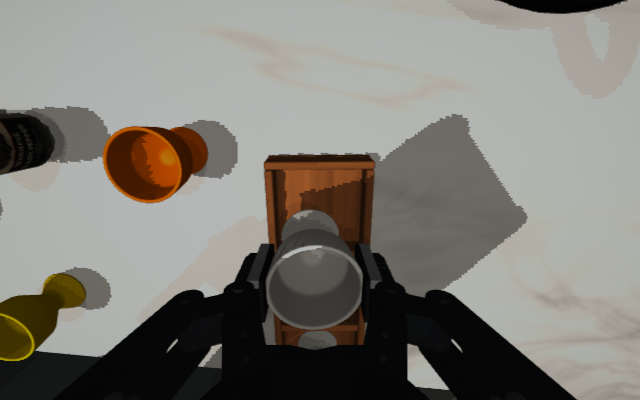

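The white cup is held upright over the far bay (320,280) and in line with the tray.

{"op": "shift_gripper", "data": {"moves": [{"pos":[0, 0, 0.03], "aperture":0.4}, {"pos":[0, 0, 0.045], "aperture":0.4}, {"pos":[0, 0, 0.05], "aperture":0.4}, {"pos":[0, 0, 0.05], "aperture":0.4}, {"pos":[0, 0, 0.05], "aperture":0.4}, {"pos":[0, 0, 0.05], "aperture":0.65}, {"pos":[0, 0, 0.05], "aperture":0.8}, {"pos":[0, 0, 0.05], "aperture":1}]}}

```text
time: 5.75
eef_pos: [0.4737, -0.3065, 0.0352]
tcp_rot: [0.998, 0.059, -0.0, -0.0]
contact_force: [0.5, -0.0, 0.0]
opening: 0.98
finger_force: 0.0
```

{"op": "shift_gripper", "data": {"moves": [{"aperture":1}, {"pos":[0, 0, -0.04], "aperture":1}, {"pos":[0, 0, -0.1], "aperture":1}, {"pos":[0, 0, -0.1], "aperture":1}]}}

```text
time: 6.25
eef_pos: [0.4768, -0.3092, 0.1417]
tcp_rot: [0.998, 0.059, 0.004, 0.005]
contact_force: [0.2, -0.6, -1.1]
opening: 0.997
finger_force: 0.0
```

Run:
```python
from h import *
s=ctrl.get_state(); print(s['eef_pos'])
for n in('side','top'):
  c=ctrl.read_camera(n); cv2.imwrite(f'pics/{n}3.png',c['pixels'][:,:,::-1])
  print([(np.round(d['position'],3).tolist(),round(d['conf'],2)) for d in ctrl.mark_of(n,'cup_a')])
```

```text
[ 0.47684502 -0.30923564  0.14172493]
[([0.356, -0.079, -0.001], 0.76), ([0.474, -0.306, 0.01], 0.69), ([0.504, -0.196, -0.001], 0.58), ([0.44, 0.002, -0.002], 0.46)]
[([0.503, -0.199, -0.002], 0.77), ([0.362, -0.079, 0.001], 0.77), ([0.435, 0.001, 0.0], 0.75), ([0.473, -0.303, 0.009], 0.52)]
```

{"op": "shift_gripper", "data": {"moves": [{"pos":[0, -0.06, -0.02], "rotvec":[0, 0, 0.05], "aperture":1}, {"pos":[0, -0.12, -0.02], "rotvec":[0, 0, 0.1175], "aperture":1}, {"pos":[0, -0.18, -0.02], "rotvec":[0, 0, 0.1175], "aperture":1}, {"pos":[0, -0.24, -0.02], "rotvec":[0, 0, 0.1175], "aperture":1}, {"pos":[0, -0.3, -0.02], "rotvec":[0, 0, 0.1175], "aperture":1}, {"pos":[0, -0.312, -0.02], "rotvec":[0, 0, 0.1175], "aperture":1}, {"pos":[0, -0.312, -0.02], "rotvec":[0, 0, 0.1175], "aperture":1}, {"pos":[0, -0.312, -0.02], "rotvec":[0, 0, 0.1175], "aperture":1}]}}

```text
time: 7.45
eef_pos: [0.4374, 0.0023, 0.1549]
tcp_rot: [1.0, -0.001, -0.0, 0.0]
contact_force: [0.0, 0.1, 0.0]
opening: 0.998
finger_force: 0.0
```

Run:
```python
from h import *
s=ctrl.get_state(); print(s['eef_pos'],s['tcp_rot'])
ctrl.read_camera('wrist')
print([(np.round(d['position'],3).tolist(),round(d['conf'],2)) for d in ctrl.mark_of('wrist','cup_b')])
```

```text
[0.43737777 0.00233878 0.15487867] [ 9.99999586e-01 -7.87858528e-04 -4.43488704e-04  1.05754870e-04]
[([0.508, -0.195, -0.0], 0.95), ([0.357, -0.079, 0.001], 0.75), ([0.44, 0.001, -0.003], 0.72), ([0.47, -0.309, 0.008], 0.56), ([0.335, -0.322, 0.01], 0.22)]
```

Centred over the blue cup. Now descend 0.129 to z≈0.026 and grip.

{"op": "shift_gripper", "data": {"moves": [{"pos":[0.001, 0, 0.05], "aperture":1}, {"pos":[0.001, 0, 0.1], "aperture":1}, {"pos":[0.001, 0, 0.129], "aperture":1}, {"pos":[0.001, 0, 0.129], "aperture":1}, {"pos":[0.001, 0, 0.129], "aperture":1}, {"pos":[0.001, 0, 0.129], "aperture":0.4}, {"pos":[0.001, 0, 0.129], "aperture":0.4}, {"pos":[0.001, 0, 0.129], "aperture":0.4}, {"pos":[0.001, 0, 0.129], "aperture":0.4}, {"pos":[0.001, 0, 0.129], "aperture":0.4}]}}

```text
time: 8.8
eef_pos: [0.4394, 0.0033, 0.0277]
tcp_rot: [1.0, 0.0, 0.001, 0.0]
contact_force: [-0.6, 0.2, 7.2]
opening: 0.523
finger_force: 30.3
```

{"op": "shift_gripper", "data": {"moves": [{"pos":[0, 0, -0.06], "aperture":0.4}, {"pos":[0, 0, -0.11], "aperture":0.4}, {"pos":[-0.005, 0.06, -0.11], "aperture":0.4}, {"pos":[-0.012, 0.12, -0.11], "aperture":0.4}, {"pos":[-0.02, 0.18, -0.11], "rotvec":[0, 0, -0.05], "aperture":0.4}, {"pos":[-0.027, 0.24, -0.11], "rotvec":[0, 0, -0.1175], "aperture":0.4}, {"pos":[-0.034, 0.3, -0.11], "rotvec":[0, 0, -0.1175], "aperture":0.4}, {"pos":[-0.035, 0.318, -0.1], "rotvec":[0, 0, -0.1175], "aperture":0.4}, {"pos":[-0.035, 0.318, -0.06], "rotvec":[0, 0, -0.1175], "aperture":0.4}, {"pos":[-0.035, 0.318, -0.06], "rotvec":[0, 0, -0.1175], "aperture":0.4}]}}

```text
time: 10.05
eef_pos: [0.4009, -0.3114, 0.0824]
tcp_rot: [0.998, 0.059, -0.003, -0.004]
contact_force: [0.0, 0.0, -0.8]
opening: 0.522
finger_force: 31.2
```

{"op": "shift_gripper", "data": {"moves": [{"aperture":0.4}, {"aperture":0.4}]}}

```text
time: 10.3
eef_pos: [0.4042, -0.3148, 0.088]
tcp_rot: [0.998, 0.059, 0.001, 0.001]
contact_force: [-0.6, 0.1, -0.4]
opening: 0.522
finger_force: 31.2
```

{"op": "shift_gripper", "data": {"moves": [{"pos":[0, 0, 0.03], "aperture":0.4}, {"pos":[0, 0, 0.045], "aperture":0.4}, {"pos":[0, 0, 0.05], "aperture":0.4}, {"pos":[0, 0, 0.05], "aperture":0.4}, {"pos":[0, 0, 0.05], "aperture":0.4}, {"pos":[0, 0, 0.05], "aperture":0.65}, {"pos":[0, 0, 0.05], "aperture":0.8}, {"pos":[0, 0, 0.05], "aperture":1}, {"pos":[0, 0, 0.05], "aperture":1}]}}

```text
time: 11.42
eef_pos: [0.4032, -0.3146, 0.0364]
tcp_rot: [0.998, 0.059, 0.0, 0.0]
contact_force: [0.5, -0.4, -0.1]
opening: 1.001
finger_force: 0.0
```

{"op": "shift_gripper", "data": {"moves": [{"pos":[0, 0, -0.04], "aperture":1}, {"pos":[0, 0, -0.1], "aperture":1}, {"pos":[0, 0, -0.15], "aperture":1}, {"pos":[0, 0, -0.15], "aperture":1}]}}

```text
time: 11.92
eef_pos: [0.4053, -0.317, 0.192]
tcp_rot: [0.998, 0.059, 0.003, 0.004]
contact_force: [0.2, 0.3, -0.0]
opening: 1.001
finger_force: 0.0
```

Run:
```python
from h import *
s=ctrl.get_state(); print(s['eef_pos'])
for n in('side','top'):
  c=ctrl.read_camera(n); cv2.imwrite(f'pics/{n}4.png',c['pixels'][:,:,::-1])
  for t in('cup_a','jar_a'):print(t,[(np.round(d['position'],3).tolist(),round(d['conf'],2)) for d in ctrl.mark_of(n,t)])
```

```text
[ 0.40534834 -0.31701277  0.19199442]
cup_a [([0.401, -0.32, 0.006], 0.68), ([0.5, -0.196, -0.004], 0.58), ([0.359, -0.082, -0.002], 0.56), ([0.472, -0.305, 0.011], 0.5)]
jar_a [([0.412, 0.16, 0.001], 0.98), ([0.502, -0.082, -0.002], 0.71)]
cup_a [([0.506, -0.198, 0.002], 0.78), ([0.36, -0.077, -0.003], 0.65), ([0.399, -0.314, 0.009], 0.63), ([0.471, -0.303, 0.009], 0.56)]
jar_a [([0.505, -0.084, -0.003], 0.67)]
```

{"op": "shift_gripper", "data": {"moves": [{"pos":[0.03, -0.05, 0], "rotvec":[0, 0, 0.05], "aperture":1}, {"pos":[0.06, -0.1, 0], "rotvec":[0, 0, 0.1175], "aperture":1}, {"pos":[0.09, -0.15, 0], "rotvec":[0, 0, 0.1175], "aperture":1}, {"pos":[0.12, -0.2, 0], "rotvec":[0, 0, 0.1175], "aperture":1}, {"pos":[0.1265, -0.2187, 0], "rotvec":[0, 0, 0.1175], "aperture":1}, {"pos":[0.1265, -0.2187, 0], "rotvec":[0, 0, 0.1175], "aperture":1}, {"pos":[0.1265, -0.2187, 0], "rotvec":[0, 0, 0.1175], "aperture":1}]}}

```text
time: 13.1
eef_pos: [0.5027, -0.0831, 0.1855]
tcp_rot: [1.0, -0.0, -0.001, -0.0]
contact_force: [-0.0, -0.5, 0.5]
opening: 0.999
finger_force: 0.0
```

Run:
```python
from h import *
s=ctrl.get_state(); print(s['eef_pos'],s['tcp_rot'])
ctrl.read_camera('wrist')
print([(np.round(d['position'],3).tolist(),round(d['conf'],2)) for d in ctrl.mark_of('wrist','jar_b')])
```

```text
[ 0.50273975 -0.08314532  0.18548074] [ 9.99999657e-01 -3.12409378e-04 -7.64733045e-04 -6.37977073e-05]
[([0.412, 0.159, 0.0], 0.97)]
```

{"op": "shift_gripper", "data": {"moves": [{"pos":[0.001, 0, 0.05], "aperture":1}, {"pos":[0.001, 0, 0.1], "aperture":1}, {"pos":[0.001, 0, 0.14], "aperture":1}, {"pos":[0.001, 0, 0.14], "aperture":1}, {"pos":[0.001, 0, 0.14], "aperture":1}, {"pos":[0.001, 0, 0.14], "aperture":0.3}, {"pos":[0.001, 0, 0.14], "aperture":0.3}, {"pos":[0.001, 0, 0.14], "aperture":0.3}, {"pos":[0.001, 0, 0.14], "aperture":0.3}, {"pos":[0.001, 0, 0.14], "aperture":0.3}], "squeeze": 35}}

```text
time: 14.45
eef_pos: [0.5052, -0.0828, 0.0477]
tcp_rot: [1.0, -0.0, 0.001, 0.0]
contact_force: [-1.3, 1.8, 6.0]
opening: 0.469
finger_force: 34.9
```

{"op": "shift_gripper", "data": {"moves": [{"pos":[0, 0, -0.06], "aperture":0.3}, {"pos":[0, 0, -0.12], "aperture":0.3}, {"pos":[0, 0, -0.145], "aperture":0.3}, {"pos":[-0.014, -0.06, -0.145], "aperture":0.3}, {"pos":[-0.028, -0.12, -0.145], "aperture":0.3}, {"pos":[-0.042, -0.18, -0.145], "aperture":0.3}, {"pos":[-0.056, -0.24, -0.145], "rotvec":[0, 0, 0.05], "aperture":0.3}, {"pos":[-0.07, -0.3, -0.145], "rotvec":[0, 0, 0.13], "aperture":0.3}, {"pos":[-0.084, -0.36, -0.145], "rotvec":[0, 0, 0.13], "aperture":0.3}, {"pos":[-0.088, -0.377, -0.145], "rotvec":[0, 0, 0.13], "aperture":0.3}]}}

```text
time: 15.7
eef_pos: [0.4147, 0.297, 0.1908]
tcp_rot: [0.998, -0.063, -0.0, 0.0]
contact_force: [0.8, -0.3, -0.4]
opening: 0.471
finger_force: 35.4
```

{"op": "shift_gripper", "data": {"moves": [{"aperture":0.3}, {"aperture":0.3}, {"aperture":0.3}]}}

```text
time: 16.08
eef_pos: [0.4169, 0.2931, 0.1912]
tcp_rot: [0.998, -0.066, -0.0, 0.0]
contact_force: [-0.4, -0.3, -0.6]
opening: 0.466
finger_force: 35.4
```

Run:
```python
from h import *
s=ctrl.get_state(); print(s['eef_pos'],s['tcp_rot'])
c=ctrl.read_camera('wrist'); cv2.imwrite('pics/w5.png',c['pixels'][:,:,::-1])
for t in ('spice_tray','jar_b'): print([(np.round(d['position'],3).tolist(),round(d['conf'],2)) for d in ctrl.mark_of('wrist',t)])
```

```text
[0.41686209 0.29305788 0.19121401] [ 9.97805640e-01 -6.62107483e-02 -3.93016181e-05  1.98166364e-04]
[([0.413, 0.293, -0.002], 0.8)]
[([0.411, 0.16, -0.0], 0.88), ([0.417, 0.293, 0.146], 0.85)]
```

View pics/w5.png

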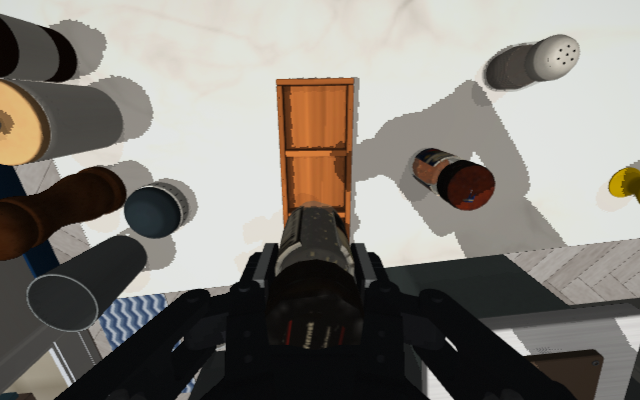

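{"op": "shift_gripper", "data": {"moves": [{"pos":[0, 0, 0.05], "aperture":0.3}, {"pos":[0, 0, 0.1], "aperture":0.3}, {"pos":[0, 0, 0.12], "aperture":0.3}, {"pos":[0, 0, 0.12], "aperture":0.3}, {"pos":[0, 0, 0.13], "aperture":0.3}, {"pos":[0, 0, 0.135], "aperture":0.3}, {"pos":[0, 0, 0.135], "aperture":0.3}, {"pos":[0, 0, 0.135], "aperture":0.3}]}}

```text
time: 17.23
eef_pos: [0.4166, 0.2946, 0.0568]
tcp_rot: [0.998, -0.065, 0.0, -0.0]
contact_force: [0.7, -0.5, 0.3]
opening: 0.468
finger_force: 35.3
```

{"op": "shift_gripper", "data": {"moves": [{"pos":[0, 0, 0.001], "aperture":0.3}, {"pos":[0, 0, 0.001], "aperture":0.55}, {"pos":[0, 0, 0.001], "aperture":0.7}, {"pos":[0, 0, 0.001], "aperture":1}, {"pos":[0, 0, 0.001], "aperture":1}]}}

```text
time: 17.85
eef_pos: [0.4162, 0.2944, 0.0552]
tcp_rot: [0.998, -0.065, -0.0, 0.0]
contact_force: [-1.0, 1.0, -0.3]
opening: 0.999
finger_force: 0.0
```

{"op": "shift_gripper", "data": {"moves": [{"pos":[0, 0, -0.06], "aperture":1}, {"pos":[0, 0, -0.12], "aperture":1}, {"pos":[0, 0, -0.135], "aperture":1}, {"pos":[0, 0, -0.135], "aperture":1}]}}

```text
time: 18.35
eef_pos: [0.4168, 0.2947, 0.1913]
tcp_rot: [0.998, -0.065, 0.001, -0.001]
contact_force: [-0.6, 0.3, -1.5]
opening: 0.998
finger_force: 0.0
```

Run:
```python
from h import *
s=ctrl.get_state(); print(s['eef_pos'],s['tcp_rot'])
for n in('wrist','side'):
  ctrl.read_camera(n)
  print([(np.round(d['position'],3).tolist(),round(d['conf'],2)) for d in ctrl.mark_of(n,'jar_b')])
```

```text
[0.41678366 0.29467375 0.19128936] [ 9.97882373e-01 -6.50327971e-02  1.08273658e-03 -5.76459984e-04]
[([0.412, 0.161, 0.002], 0.92), ([0.415, 0.292, 0.009], 0.88)]
[([0.414, 0.157, -0.002], 0.94), ([0.414, 0.296, 0.008], 0.86)]
```

{"op": "shift_gripper", "data": {"moves": [{"pos":[0.005, 0.05, 0], "rotvec":[0, 0, -0.05], "aperture":1}, {"pos":[0.01, 0.1, 0], "rotvec":[0, 0, -0.13], "aperture":1}, {"pos":[0.0135, 0.1345, 0], "rotvec":[0, 0, -0.13], "aperture":1}, {"pos":[0.0135, 0.1345, 0], "rotvec":[0, 0, -0.13], "aperture":1}, {"pos":[0.0135, 0.1345, 0.03], "rotvec":[0, 0, -0.13], "aperture":1}, {"pos":[0.0135, 0.1345, 0.08], "rotvec":[0, 0, -0.13], "aperture":1}, {"pos":[0.0135, 0.1345, 0.13], "rotvec":[0, 0, -0.13], "aperture":1}, {"pos":[0.0135, 0.1345, 0.145], "rotvec":[0, 0, -0.13], "aperture":1}, {"pos":[0.0135, 0.1345, 0.145], "rotvec":[0, 0, -0.13], "aperture":1}, {"pos":[0.0135, 0.1345, 0.145], "rotvec":[0, 0, -0.13], "aperture":1}]}}

```text
time: 19.8
eef_pos: [0.4139, 0.1598, 0.0471]
tcp_rot: [1.0, 0.0, 0.002, -0.0]
contact_force: [-0.3, -0.7, 0.7]
opening: 1.002
finger_force: 0.0
```

{"op": "shift_gripper", "data": {"moves": [{"aperture":0.3}, {"aperture":0.3}, {"aperture":0.3}, {"aperture":0.3}, {"aperture":0.3}]}}

```text
time: 20.42
eef_pos: [0.413, 0.1594, 0.0463]
tcp_rot: [1.0, -0.0, 0.001, -0.0]
contact_force: [-1.5, -0.7, 6.1]
opening: 0.473
finger_force: 33.4
```

{"op": "shift_gripper", "data": {"moves": [{"pos":[0, 0, -0.06], "aperture":0.3}, {"pos":[0, 0, -0.12], "aperture":0.3}, {"pos":[0, 0, -0.145], "aperture":0.3}, {"pos":[0.028, -0.05, -0.145], "rotvec":[0, 0, 0.05], "aperture":0.3}, {"pos":[0.056, -0.1, -0.145], "rotvec":[0, 0, 0.13], "aperture":0.3}, {"pos":[0.0745, -0.126, -0.145], "rotvec":[0, 0, 0.13], "aperture":0.3}, {"pos":[0.0745, -0.126, -0.145], "rotvec":[0, 0, 0.13], "aperture":0.3}, {"pos":[0.0745, -0.126, -0.145], "rotvec":[0, 0, 0.13], "aperture":0.3}, {"pos":[0.0745, -0.126, -0.145], "rotvec":[0, 0, 0.13], "aperture":0.3}]}}

```text
time: 21.55
eef_pos: [0.4861, 0.2844, 0.1899]
tcp_rot: [0.998, -0.065, -0.0, 0.0]
contact_force: [0.3, -0.4, -0.1]
opening: 0.468
finger_force: 34.8
```

Run:
```python
from h import *
s=ctrl.get_state(); print(s['eef_pos'],s['tcp_rot'])
c=ctrl.read_camera('wrist'); cv2.imwrite('pics/w6.png',c['pixels'][:,:,::-1])
print([(np.round(d['position'],3).tolist(),round(d['conf'],2)) for d in ctrl.mark_of('wrist','jar_b')])
```

```text
[0.48607825 0.28441146 0.18993723] [ 9.97855219e-01 -6.54576759e-02 -4.30407123e-04  2.64079925e-04]
[([0.487, 0.285, 0.144], 0.94)]
```

View pics/w6.png

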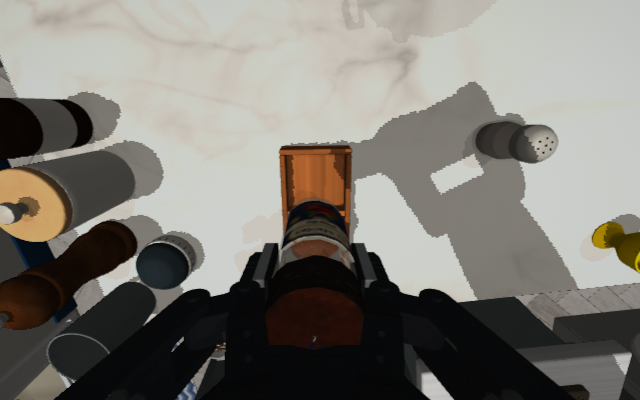

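The red-capped jar is lined up over the far bay (316,210). Lower it.

{"op": "shift_gripper", "data": {"moves": [{"pos":[0, 0, 0.05], "aperture":0.3}, {"pos":[0, 0, 0.1], "aperture":0.3}, {"pos":[0, 0, 0.12], "aperture":0.3}, {"pos":[0, 0, 0.12], "aperture":0.3}, {"pos":[0, 0, 0.13], "aperture":0.3}, {"pos":[0, 0, 0.135], "aperture":0.3}, {"pos":[0, 0, 0.135], "aperture":0.3}, {"pos":[0, 0, 0.135], "aperture":0.3}]}}

```text
time: 22.65
eef_pos: [0.4871, 0.2855, 0.0559]
tcp_rot: [0.998, -0.065, 0.0, -0.0]
contact_force: [-1.1, 0.1, -0.8]
opening: 0.47
finger_force: 34.8
```

{"op": "shift_gripper", "data": {"moves": [{"pos":[0, 0, 0.001], "aperture":0.3}, {"pos":[0, 0, 0.001], "aperture":0.55}, {"pos":[0, 0, 0.001], "aperture":0.7}, {"pos":[0, 0, 0.001], "aperture":1}, {"pos":[0, 0, 0.001], "aperture":1}]}}

```text
time: 23.28
eef_pos: [0.4867, 0.2853, 0.0543]
tcp_rot: [0.998, -0.065, -0.0, 0.0]
contact_force: [-0.9, 0.2, -0.9]
opening: 0.998
finger_force: 0.0
```

{"op": "shift_gripper", "data": {"moves": [{"pos":[0, 0, -0.06], "aperture":1}, {"pos":[0, 0, -0.12], "aperture":1}, {"pos":[0, 0, -0.18], "aperture":1}, {"pos":[0, 0.12, -0.2], "aperture":1}, {"pos":[0, 0.12, -0.2], "aperture":1}, {"pos":[0, 0.12, -0.2], "aperture":1}, {"pos":[0, 0.12, -0.2], "aperture":1}]}}

```text
time: 24.15
eef_pos: [0.4712, 0.1664, 0.2543]
tcp_rot: [0.998, -0.065, 0.0, -0.0]
contact_force: [-0.2, -0.1, -0.7]
opening: 1.003
finger_force: 0.0
```

Run:
```python
from h import *
for n in('wrist','side','top'):
  c=ctrl.read_camera(n); cv2.imwrite(f'pics/{n}7.png',c['pixels'][:,:,::-1])
  for t in('jar_b','cup_a','salt_shaker'):print(n,t,[(np.round(d['position'],3).tolist(),round(d['conf'],2)) for d in ctrl.mark_of(n,t)])
```

```text
wrist jar_b [([0.485, 0.284, 0.011], 0.79), ([0.417, 0.292, 0.01], 0.68)]
wrist cup_a [([0.357, -0.081, 0.003], 0.92), ([0.506, -0.193, -0.0], 0.91)]
wrist salt_shaker [([0.505, 0.077, -0.002], 0.87)]
side jar_b [([0.485, 0.279, 0.007], 0.66), ([0.416, 0.294, 0.007], 0.59)]
side cup_a [([0.5, -0.196, -0.003], 0.76), ([0.472, -0.306, 0.008], 0.56), ([0.401, -0.312, 0.01], 0.53), ([0.36, -0.082, -0.002], 0.52)]
side salt_shaker [([0.504, 0.08, 0.003], 0.96)]
top jar_b [([0.49, 0.281, 0.013], 0.43)]
top cup_a [([0.361, -0.078, -0.002], 0.79), ([0.4, -0.317, 0.01], 0.77), ([0.505, -0.197, 0.002], 0.77), ([0.471, -0.303, 0.01], 0.72)]
top salt_shaker [([0.504, 0.081, 0.0], 0.84), ([0.33, -0.325, 0.009], 0.27)]
```

View pics/side7.png

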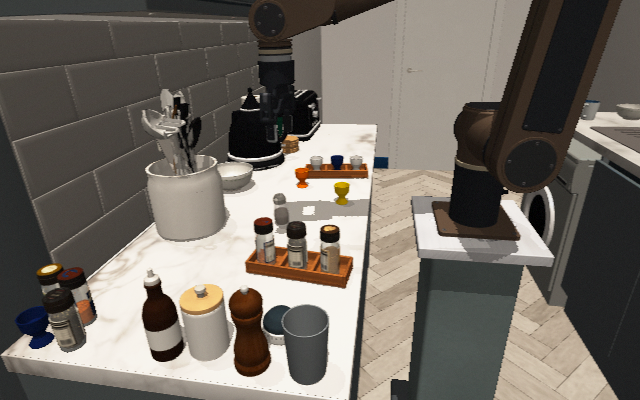

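View pics/top7.png

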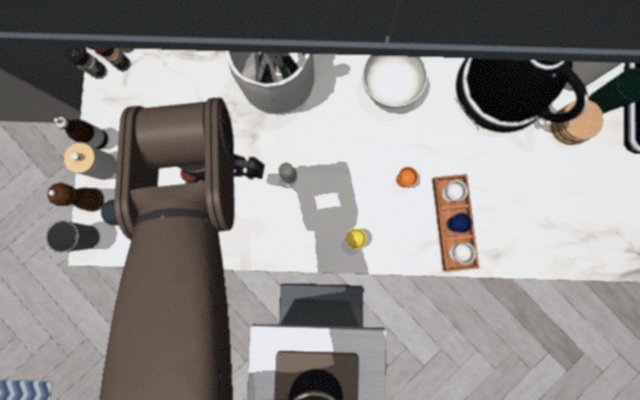

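The side view shows three upright jars in the spice tray (265,240), (297,245), (330,248). The cup tray holds three cups, seen at top (455,190), (459,223), (462,253). The salt shaker and both look-alikes haven't moved, and the arm is clear.

```bash
python3 -c "
from plant import ctrl
print(ctrl.sign_off())"
```

```text
the job is handed in; nothing more can be done
None
```

I handed the job in at about 24 s of the 93 s: both spice jars and both egg cups stand upright, each in its own bay of the right tray, and the last pictures show the salt shaker and the jar and cup already in the trays still in place; sign-off gave no verdict.

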